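# Transfer a hanging brake-pad carrier into the next rail's spring keeper

### The job

Take the brake-pad carrier that hangs nearest the free end of the right-hand rail (as the robot faces it), lift it over the end stop and thread it onto the empty left-hand rail. There, push it against the sprung pusher of the keeper until it drops in behind the keeper's lip, and leave it sitting down flat in the keeper, held by the spring. Be gentle: feel for the keeper, do not run the spring to its end or jam the carrier on the rails, and leave the other carrier hanging where it is.

Things in the scene. Friction and masses are not known exactly. Their poses are not given: they have to be found in the camera images.
- carrier: Carrier to move: on the right-hand rail, the one nearer its free end. 0.3 to 0.6 kg. Crown block 32 x 32 x 12 mm lying on the rail, under it a closed steel loop (24 mm gap across the rail, 60 mm free height, 30 mm long along it), so it comes off only over the free end. Origin: centre of the crown's underside; x across the rail, y along it, z up. Starts 50 to 100 mm from the free end.
- carrier_tab (a point): Centre of the carrier's grip tab, which stands on the crown: 14 mm across the rail, 24 mm along it, 34 mm tall (12 to 46 mm above the crown's underside; this point at 29 mm). Below the loop hangs an open grey bin with brake pads, 72 mm across, 44 mm along the rail, from 62 to 122 mm below the crown's underside.
- other_carrier: A carrier of the same kind, same origin and axes, 65 to 145 mm farther back on the right-hand rail. Leave it there.
- rail1: Right-hand rail stand, fixed: flat steel bar 10 mm wide, 20 mm tall, 250 mm long, top 225 mm above the bench, running along this body's -y from the free end to a post. Origin: on the bench straight below the free end; x across the rail, y along it, pointing out of the free end.
- rail1_end (a point): Top of the right-hand bar at its very end, 225 mm above the bench. On it stands the end stop, a stud 10 mm wide, 8 mm long, 12 mm tall. To pass it lift the carrier more than 12 mm and less than 40 mm (then the bin meets the bar from below).
- rail2: Left-hand rail stand, fixed: same bar, height and end stop, running along this body's +y from the free end to a post 246 mm away. Origin: on the bench straight below the free end; x across the rail, y along it towards the post. The two free ends are 90 mm or more apart. The keeper is clamped on this bar; seated in it, the crown's underside lies flat 230 mm above the bench.
- rail2_end (a point): Top of the left-hand bar at its very end, 225 mm above the bench. The place of the keeper is NOT measured: its front is 80 to 140 mm from here. From the front: lip 8 mm long, 15 mm above the bar top; floor 5 mm above the bar, 26 mm long; then the sprung pusher's flat face, 35 mm high above the bar. A crown held 20 mm above the bar passes stop and lip and meets the pusher.
- rail2_post (a point): Top of the left-hand bar 246 mm from its free end, over the post. The keeper's pusher slides towards here on a spring: gives from 2 N, 0.3 N more per mm, 14 mm of travel (6 N), then hard; an oil damper adds 0.08 N per mm/s. The 32 mm crown goes down between lip and pusher only while the pusher is pushed back over 6 mm; 8 to 11 mm (4.4 to 5.3 N) is good. Then the spring clamps it to the lip.
Things that resemble listed ones, but are neither listed nor needed, are in the scene too. What is shaped like the carrier but pink is not meant.

How it is judged:
By the outcome, as a careful person would: the job done as asked, in the order asked, and still so for the second after the job is handed in, with the robot touching nothing.
It also fails if it takes over 53 s, if anything falls off the work surface, if the arm or the gripper's body presses on something with over 40 N, if the wrist force passes 120 N, or if a joint passes its speed limit or range.

### The arm

A 6-joint arm with a two-finger parallel gripper is mounted at the origin on the work surface. World frame = base frame: x ahead of the robot, y to its left, z up, the work surface at z = 0. Lengths are in m, angles in rad, forces in N, time in s.
With the tool pointing down it reaches from about 0.425 to 0.95 m from the base axis. Payload 3.5 kg.
Tool frame: the origin (TCP) lies midway between the tips of the shut fingers; the grasp point (between the pads) lies 19 mm behind it; y points along the fingers, x is the direction in which the jaws open and shut, and the axes are right-handed (so a half turn about y gives the same grasp; the last joint's range is limited). The gripper opens to 85 mm and grips with 20 to 120 N. Pads are 22 mm wide; open, the fingers measure 114 mm over their backs; the gripper's body (76 mm by 85 mm) begins 54 mm behind the grasp point. The pads swing forward as they close: fully open they stand 13 mm farther back than shut.
Start: joints at [-1.483, 0.286, 1.577, -0, 1.279, -0.15], TCP at [0.159, -0.656, 0.231] pointing down, gripper open.
Joint ranges: [-2.77, 2.77], [-0.9, 2.22], [0.21, 2.48], [-1.53, 4.67], [0.24, 2.81], [-2.84, 2.84]. Speed limits (rad/s): [2.79, 2.79, 3.14, 3.14, 3.14, 3.14].

### API

Orientations are given as a unit quaternion [x, y, z, w].
In Python, from plant import ctrl, viewer gives the robot as it stands.
- The arm moves only by the tool step_arm, never from a script. Its argument "rows" is a list of rows, each a list of 3 entries, a list of its own where there are three numbers: the turn, a rotation vector about the tool's x, y, z in degrees, then the shift along the tool's x, y, z in mm, then the closure, from 0 (fully open) to 1 (shut). A call has 1 to 10 rows; each row is the pose to reach, as a shift and turn from the pose commanded when the call began, along the tool's axes at that moment; what a row does not reach only later rows make up. A row lasts 1/12 s, in which the tool goes at most 41.7 mm and 7.16 degrees, less where a joint would pass 70% of its speed; a pose out of reach is approached as far as the arm can. A call with a gripper value outside its range is refused whole. The fingers move at their own pace and stop on an object; "newtons" is the grip in N (left out, the last holds). Time passes only in rows, so rows that repeat a pose let the fingers close. It gives the time, the measured TCP pose, the force and the opening at its end, in the units of the state.
- ctrl.get_state(): the state, without advancing time (a new reading comes with each control period).
- viewer.read_camera(name): name is "scene" or "side" or "wrist"; returns (picture, depth): 400x640x3 uint8, red, green, blue; 400x640 float32, m along the optical axis (not along the pixel's ray), 0 where there is no reading.
- viewer.calibration(name): a dict with "K" (3x3 intrinsics, pixels), "R" (3x3) and "t" (3): a world point X has camera coordinates R X + t. Camera axes: x right, y down, z forward; pixel columns grow to the right and rows downward; lengths in m; the calibration is good to about 2 mm. A picture is of the moment at which its call begins: read the wrist's pose just before it. calibration takes no time and is no camera call; for the wrist camera it gives the pose at the moment of the call.
- ctrl.sign_off(): hands the job in, once; it reports no verdict.
The state is a dict: "time": time; "qpos": joint angles; "dq": joint speeds; "joint_efforts": joint torques, N m; "eef_pos": TCP position; "tcp_rot": TCP orientation; "contact_force": force on the tool from outside, world axes, zero at the start; "wrist_torque": the same for the moment, N m; "opening": opening from 0.0 (shut) to 1.0 (fully open).
Only numpy, scipy, OpenCV 4.12 (cv2) and the standard library are available. Lean on these libraries where they do the work, as an engineer would, in place of code of your own. Each camera call takes 0.05 s, during which the arm holds its last target.

## Working session

There is one attempt and no reset: what is moved stays moved. The work goes in short steps, Python scripts to look and compute and a tool call to move; the robot and the scene stay as the last step left them, time stands still between calls to the robot, and variables do not carry over. Pictures are saved under pics/ and viewed, and the job is handed in when it is done.

Besides the shell and the picture viewer there is one more tool, called after "Call:" as a command line: name --argument value ..., lists and objects as JSON in quotes. step_arm: Moves the arm, as the interface text tells. Its arguments: {"type":"object","properties":{"rows":{"type":"array"},"newtons":{"type":"number"}},"required":["rows"]}

```bash
ls; mkdir -p pics
cat > h.py <<'E'
import numpy as np, cv2, pickle
from plant import ctrl, viewer
def snap(n,tag):
    c=viewer.calibration(n); p,d=viewer.read_camera(n)
    cv2.imwrite(f'pics/{tag}.png',p[:,:,::-1]); pickle.dump((c,p,d),open(f'pics/{tag}.pkl','wb'))
def load(tag): return pickle.load(open(f'pics/{tag}.pkl','rb'))
def world(tag,u,v,z=None):
    c,p,d=load(tag); K,R,t=[np.array(c[k]) for k in('K','R','t')]
    r=np.linalg.solve(K,[u,v,1.]); C=-R.T@t; w=R.T@r
    if z is None: return C+w*d[int(round(v)),int(round(u))]
    return C+w*(z-C[2])/w[2]
def proj(tag,X):
    c,p,d=load(tag); q=np.array(c['K'])@(np.array(c['R'])@np.array(X)+np.array(c['t'])); return q[:2]/q[2]
def crop(tag,u0,v0,u1,v1,out,s=4):
    p=load(tag)[1]; cv2.imwrite(f'pics/{out}.png',cv2.resize(p[v0:v1,u0:u1,::-1],None,fx=s,fy=s,interpolation=cv2.INTER_CUBIC))
E
python3 - <<'E'
from h import *
for n in('scene','side','wrist'): snap(n,n+'0')
print(ctrl.get_state())
E
```

```text
pics
{'time': 0.15, 'qpos': array([-1.48299189e+00,  2.87021655e-01,  1.57780088e+00,  1.83927469e-06,
        1.27859542e+00, -1.50036340e-01]), 'dq': array([ 0.0001929 , -0.00206179, -0.00518703,  0.00089485, -0.00176142,
       -0.00021156]), 'joint_efforts': array([ 6.11737541e-04, -4.06601572e+01, -2.93140250e+01, -1.87523310e-04,
        3.97191674e-03, -6.11765785e-07]), 'eef_pos': array([ 0.15899488, -0.6555006 ,  0.23024683]), 'tcp_rot': array([-0.55531772,  0.43758993, -0.43670701,  0.55625918]), 'contact_force': array([-0.54182937,  0.2070881 ,  0.07537271]), 'wrist_torque': array([ 0.0077088 , -0.02456889,  0.00274736]), 'opening': 0.9985839210792616}
```

View pics/scene0.png

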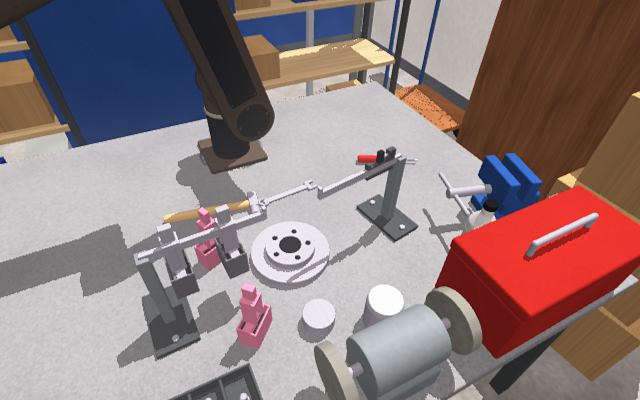

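View pics/side0.png

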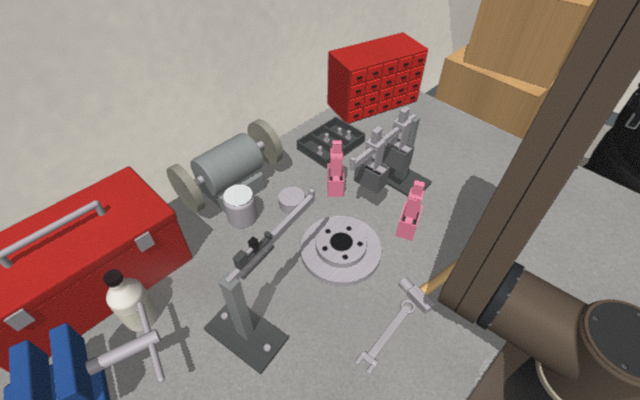

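View pics/wrist0.png

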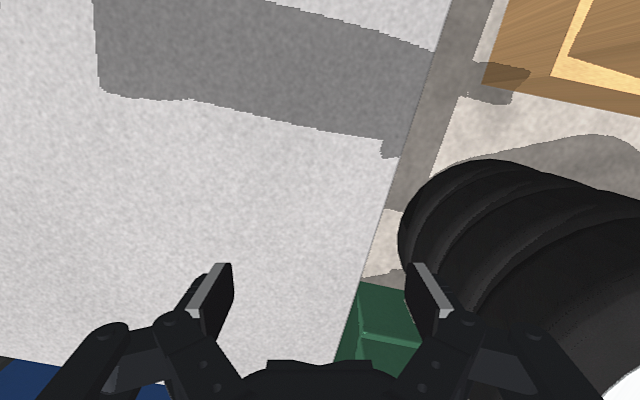

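Run:
```python
from h import *
crop('scene0',130,180,290,300,'c1',5)
crop('scene0',300,130,430,220,'c2',6)
crop('side0',320,90,440,210,'c3',5)
crop('side0',215,180,325,290,'c4',5)
for n in('scene0','side0'):
    c=load(n)[0]; print(n,-np.array(c['R']).T@c['t'], np.array(c['K'])[0,0])
```

```text
scene0 [ 1.07219428 -0.22766319  0.76702419] 376.0038678360097
side0 [0.1457239  0.43637938 0.80141483] 388.3495804107092
```

View pics/c1.png

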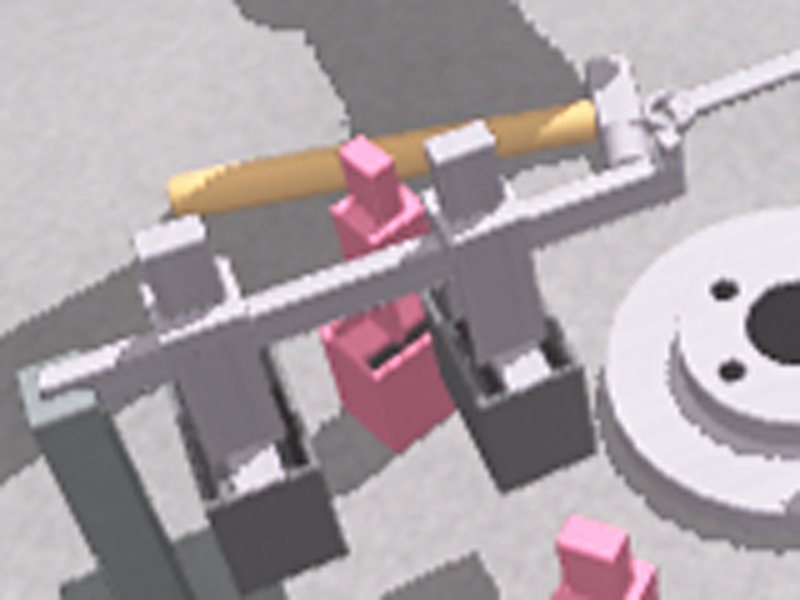

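View pics/c2.png

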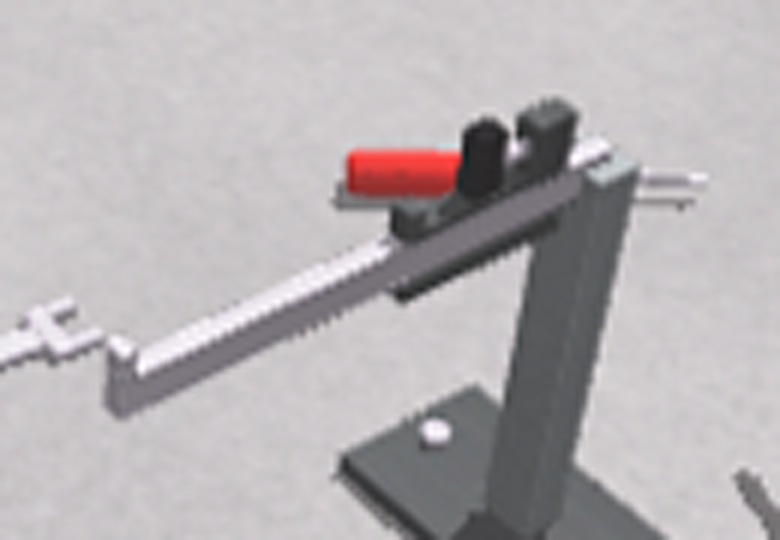

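View pics/c3.png

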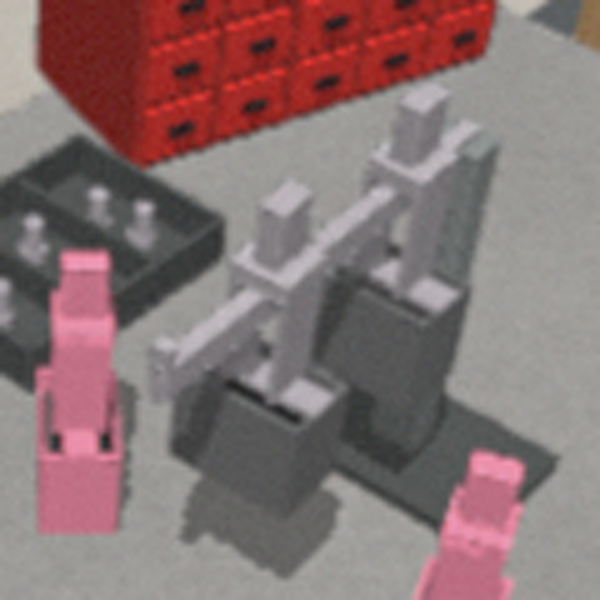

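View pics/c4.png

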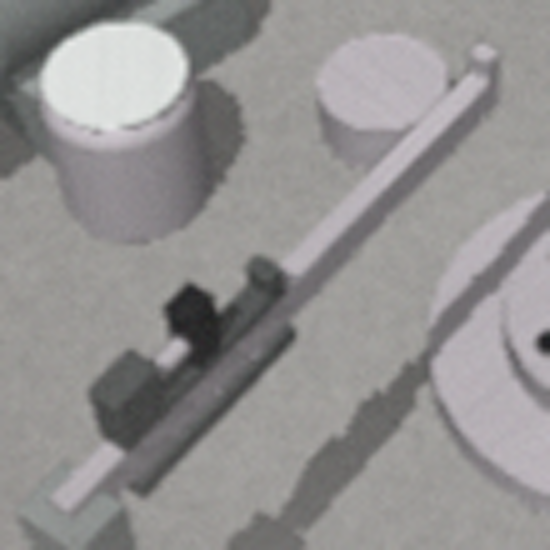

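Run:
```python
from h import *
def S(x,y): return (130+x/5,180+y/5)
def S2(x,y): return (300+x/6,130+y/6)
def D(x,y): return (320+x/5,90+y/5)
def D2(x,y): return (215+x/5,180+y/5)
L=[('tab S','scene0',S(461,143),.271),('tab D','side0',D(286,200),.271),
('oth S','scene0',S(172,238),.271),('oth D','side0',D(423,102),.271),
('r1stud D','side0',D(163,345),.237),('r1stud S?','scene0',S(660,150),.237),('r1post S','scene0',S(45,380),.225),('r1post D','side0',D(475,128),.225),
('r2stud S','scene0',S2(123,347),.237),('r2stud D','side0',D2(485,50),.237),
('r2post S','scene0',S2(600,145),.225),('r2post D','side0',D2(62,497),.225),
('lip D','side0',D2(268,265),.240),('lip S','scene0',S2(405,212),.240),('pusher D','side0',D2(130,370),.26),('pusher S','scene0',S2(548,108),.26)]
for n,t,p,z in L: print(n,np.round(p,1),world(t,*p,z).round(4),world(t,*p).round(4))
```

```text
tab S [222.2 208.6] [ 0.5494 -0.1526  0.271 ] [ 0.5495 -0.1526  0.2711]
tab D [377.2 130. ] [ 0.5418 -0.1476  0.271 ] [ 0.5419 -0.1476  0.2709]
oth S [164.4 227.6] [ 0.5523 -0.258   0.271 ] [ 0.5537 -0.2579  0.2723]
oth D [404.6 110.4] [ 0.5434 -0.251   0.271 ] [ 0.5443 -0.2525  0.2698]
r1stud D [352.6 159. ] [ 0.5405 -0.0673  0.237 ] [ 0.5396 -0.0662  0.2382]
r1stud S? [262. 210.] [ 0.5514 -0.0773  0.237 ] [ 0.5443 -0.0753  0.2299]
r1post S [139. 256.] [ 0.5552 -0.3145  0.225 ] [ 0.555  -0.3145  0.2248]
r1post D [415.  115.6] [ 0.5461 -0.3109  0.225 ] [ 0.5501 -0.3184  0.2192]
r2stud S [320.5 187.8] [0.5417 0.0587 0.237 ] [0.5424 0.0583 0.2377]
r2stud D [312. 190.] [0.5364 0.0607 0.237 ] [0.5378 0.0593 0.235 ]
r2post S [400.  154.2] [0.5021 0.2966 0.225 ] [0.5033 0.2955 0.2261]
r2post D [227.4 279.4] [0.4967 0.3008 0.225 ] [0.4971 0.3006 0.2244]
lip D [268.6 233. ] [0.513  0.1941 0.24  ] [0.5129 0.1942 0.2402]
lip S [367.5 165.3] [0.5215 0.1891 0.24  ] [0.5206 0.1898 0.2392]
pusher D [241. 254.] [0.4988 0.2639 0.26  ] [0.5021 0.2623 0.2549]
pusher S [391.3 148. ] [0.5105 0.2586 0.26  ] [0.5031 0.265  0.2533]
```

```bash
cat >> h.py <<'E'
from scipy.spatial.transform import Rotation as Ro
def tool():
    s=ctrl.get_state(); return np.array(s['eef_pos']),Ro.from_quat(s['tcp_rot']).as_matrix(),s
def goal(P,yaw,cmd=None):
    # tool y down, tool x along world angle yaw (deg); prints rotvec (deg) & shift (mm) in tool axes
    p,R,s=tool()
    if cmd is not None: p,R=cmd
    a=np.radians(yaw); x=np.array([np.cos(a),np.sin(a),0]); y=np.array([0,0,-1.]); T=np.c_[x,y,np.cross(x,y)]
    rv=Ro.from_matrix(R.T@T).as_rotvec(degrees=True); sh=R.T@(np.array(P)-p)*1000
    print('turn',rv.round(2),'shift',sh.round(1)); return rv,sh
E
python3 - <<'E'
from h import *
p,R,s=tool(); print(p,R.round(3))
print('wrist cam',viewer.calibration('wrist'))
for y in(1.8,-178.2): goal((.545,-.15,.36),y)
E
```

```text
[ 0.15899488 -0.6555006   0.23024683] [[ 0.236 -0.     0.972]
 [-0.972  0.002  0.236]
 [-0.002 -1.     0.   ]]
wrist cam {'K': array([[300.22886734,   0.        , 318.89165453],
       [  0.        , 300.22886734, 204.32773682],
       [  0.        ,   0.        ,   1.        ]]), 'R': array([[ 0.23512163, -0.9719646 , -0.00162567],
       [-0.92071722, -0.22326002,  0.3200543 ],
       [-0.3114444 , -0.07375491, -0.9473978 ]]), 't': array([-0.67409351, -0.04241739,  0.37996891])}
turn [ -0.08 -78.17  -0.08] shift [-400.6 -128.9  494.3]
turn [ 8.0000e-02  1.0183e+02 -9.0000e-02] shift [-400.6 -128.9  494.3]
```

Run:
```python
from h import *
for p in[(375,50),(335,60),(420,45),(420,90),(335,110)]: print(p,world('side0',*p).round(3))
```

```text
(375, 50) [ 0.863 -0.545  0.201]
(335, 60) [ 0.921 -0.419  0.193]
(420, 45) [ 0.782 -0.68   0.2  ]
(420, 90) [ 1.276 -1.664 -0.617]
(335, 110) [ 0.907 -0.413  0.016]
```

Call:
step_arm --rows '[[[0, -7, 0], [-12, -38, 15], 0], [[0, -14, 0], [-35, -70, 35], 0], [[0, -78, 0], [-400, -130, 494], 0], [[0, -78, 0], [-400, -130, 494], 0], [[0, -78, 0], [-400, -130, 494], 0], [[0, -78, 0], [-400, -130, 494], 0], [[0, -78, 0], [-400, -130, 494], 0], [[0, -78, 0], [-400, -130, 494], 0], [[0, -78, 0], [-400, -130, 494], 0], [[0, -78, 0], [-400, -130, 494], 0]]'

```text
time: 0.98
eef_pos: [0.3878, -0.3521, 0.334]
tcp_rot: [-0.706, 0.029, -0.029, 0.707]
contact_force: [1.0, -0.8, 0.0]
opening: 0.997
```

Run:
```python
from h import *
p,R,s=tool(); print(p,R.round(3),s['time'])
goal((.545,-.15,.36),1.8)
```

```text
[ 0.38778718 -0.35207336  0.3340081 ] [[ 0.997  0.     0.083]
 [-0.083  0.     0.997]
 [-0.    -1.     0.   ]] 0.9833
turn [-0.01 -6.55  0.  ] shift [140.  -26.  214.4]
```

Call:
step_arm --rows '[[[0, -6.5, 0], [140, -26, 214], 0], [[0, -6.5, 0], [140, -26, 214], 0], [[0, -6.5, 0], [140, -26, 214], 0], [[0, -6.5, 0], [140, -26, 214], 0], [[0, -6.5, 0], [140, -26, 214], 0], [[0, -6.5, 0], [140, -26, 214], 0], [[0, -6.5, 0], [140, -26, 214], 0], [[0, -6.5, 0], [140, -26, 214], 0]]'

```text
time: 1.65
eef_pos: [0.5466, -0.151, 0.3599]
tcp_rot: [-0.707, -0.01, 0.01, 0.707]
contact_force: [-0.9, 0.5, 0.4]
opening: 1.006
```

Run:
```python
from h import *
snap('wrist','w1'); p,R,s=tool(); print(p,R.round(4),s['time'])
c=load('w1')[0]; print(-np.array(c['R']).T@c['t']-p)
```

```text
[ 0.54564811 -0.15247871  0.3595776 ] [[ 9.996e-01 -1.100e-03 -2.720e-02]
 [ 2.720e-02 -2.000e-04  9.996e-01]
 [-1.100e-03 -1.000e+00 -2.000e-04]] 1.7
[-0.00267758  0.0834639   0.14254678]
```

View pics/w1.png

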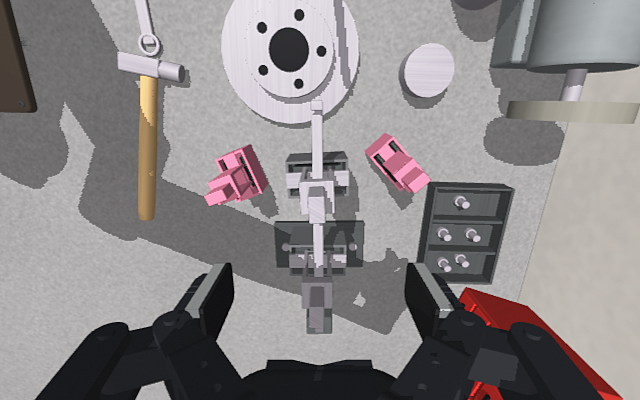

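Run:
```python
from h import *
crop('w1',280,90,360,220,'c5',6)
crop('w1',280,200,360,340,'c6',5)
```

```text
(no output)
```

View pics/c5.png

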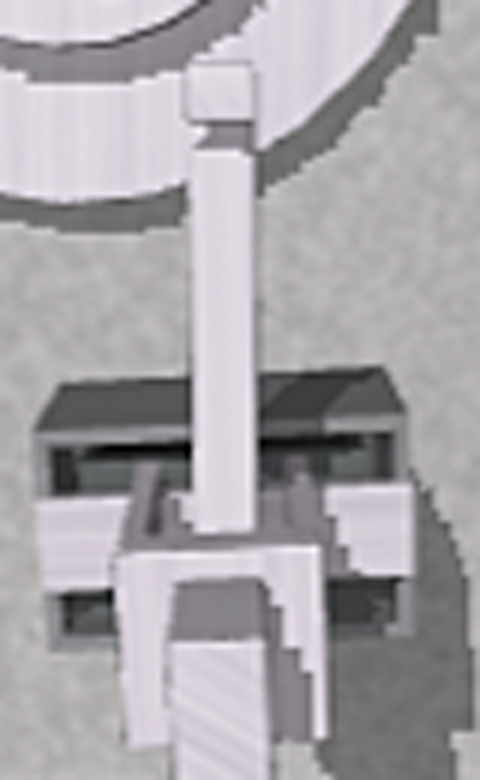

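View pics/c6.png

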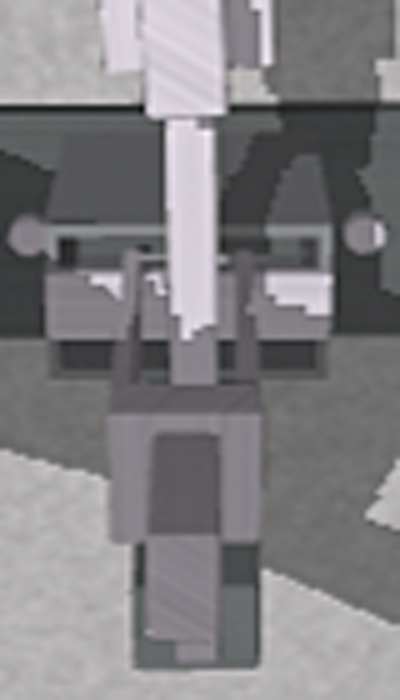

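Run:
```python
from h import *
A=lambda x,y:(280+x/6-.5,90+y/6-.5)
B=lambda x,y:(280+x/5-.5,200+y/5-.5)
for n,p,z in[('tabFL',A(173,640),.271),('tabFR',A(268,640),.271),('tabBL',B(145,108),.271),('tabBR',B(228,118),.271),
('studFL',A(187,62),.237),('studFR',A(255,62),.237),('studBL',A(187,122),.237),('studBR',A(255,122),.237),
('barL',A(192,300),.225),('barR',A(257,300),.225),('barL2',A(192,520),.225),('barR2',A(257,520),.225),('barL3',B(168,130),.225),('barR3',B(215,130),.225),('barL4',B(172,380),.225),('barR4',B(215,380),.225),
('oFL',B(150,537),.271),('oFR',B(218,537),.271),('oBL',B(147,640),.271),('oBR',B(218,640),.271),('crownFL',A(118,552),.237),('crownFR',A(325,552),.237),('crownBL',A(130,745),.237),('crownBR',A(325,740),.237)]:
  print(n,world('w1',*p,z).round(4), world('w1',*p).round(4))
```

```text
tabFL [ 0.5363 -0.1403  0.271 ] [ 0.5362 -0.1415  0.2672]
tabFR [ 0.5491 -0.1399  0.271 ] [ 0.55   -0.1506  0.2363]
tabBL [ 0.5369 -0.1619  0.271 ] [ 0.5299 -0.2685  0.0058]
tabBR [ 0.5507 -0.1633  0.271 ] [ 0.5593 -0.2691  0.0115]
studFL [ 0.5358 -0.0667  0.237 ] [ 0.53   -0.0648  0.0199]
studFR [ 0.5453 -0.0665  0.237 ] [ 0.5472 -0.0643  0.0192]
studBL [ 0.536  -0.0747  0.237 ] [ 0.536  -0.0747  0.2372]
studBR [ 0.5455 -0.0744  0.237 ] [ 0.5477 -0.0788  0.0185]
barL [ 0.537  -0.1006  0.225 ] [ 0.537  -0.1006  0.2252]
barR [ 0.5468 -0.1003  0.225 ] [ 0.5499 -0.1259 -0.0011]
barL2 [ 0.5377 -0.1347  0.225 ] [ 0.5377 -0.1346  0.2254]
barR2 [ 0.5479 -0.1344  0.225 ] [ 0.5479 -0.1345  0.2244]
barL3 [ 0.5403 -0.185   0.225 ] [ 0.5403 -0.1849  0.2252]
barR3 [ 0.5497 -0.1847  0.225 ] [ 0.5497 -0.1852  0.2238]
barL4 [ 0.5425 -0.2422  0.225 ] [ 0.5425 -0.243   0.2238]
barR4 [ 0.5516 -0.2419  0.225 ] [ 0.5516 -0.2422  0.2245]
oFL [ 0.5393 -0.2466  0.271 ] [ 0.5393 -0.2474  0.27  ]
oFR [ 0.5518 -0.2463  0.271 ] [ 0.5518 -0.2476  0.2693]
oBL [ 0.5392 -0.2698  0.271 ] [ 0.5383 -0.3144  0.2197]
oBR [ 0.5526 -0.2694  0.271 ] [ 0.5547 -0.3153  0.2181]
crownFL [ 0.5268 -0.1371  0.237 ] [ 0.5267 -0.1376  0.2349]
crownFR [ 0.5581 -0.1362  0.237 ] [ 0.5622 -0.1544  0.1653]
crownBL [ 0.5289 -0.1682  0.237 ] [ 0.5289 -0.1687  0.2359]
crownBR [ 0.5595 -0.1665  0.237 ] [ 0.5744 -0.2542 -0.0014]
```

Run:
```python
from h import *
goal((.5433,-.1515,.2430),2.2)
```

```text
turn [ 0.01 -0.64 -0.06] shift [ -2.2 116.6   1.1]
```

Call:
step_arm --rows '[[[0, -0.6, 0], [-2.2, 25, 1], 0], [[0, -0.6, 0], [-2.2, 60, 1], 0], [[0, -0.6, 0], [-2.2, 92, 1], 0], [[0, -0.6, 0], [-2.2, 110, 1], 0], [[0, -0.6, 0], [-2.2, 116.5, 1], 0], [[0, -0.6, 0], [-2.2, 116.5, 1], 0], [[0, -0.6, 0], [-2.2, 116.5, 1], 0]]'

```text
time: 2.28
eef_pos: [0.5432, -0.1535, 0.2444]
tcp_rot: [0.707, 0.012, -0.012, -0.707]
contact_force: [0.5, 0.3, 0.6]
opening: 1.002
```

Run:
```python
from h import *
p,R,s=tool();print(p,R.round(3),s['contact_force'],s['wrist_torque'])
goal((.5433,-.1515,.2430),2.2)
snap('wrist','w2')
```

```text
[ 0.54316843 -0.15354595  0.24442548] [[ 0.999  0.001 -0.034]
 [ 0.034 -0.001  0.999]
 [ 0.001 -1.    -0.001]] [0.47632862 0.27909452 0.57800876] [-0.01190639 -0.01299468  0.01155275]
turn [ 0.04 -0.27  0.04] shift [0.2 1.4 2. ]
```

View pics/w2.png

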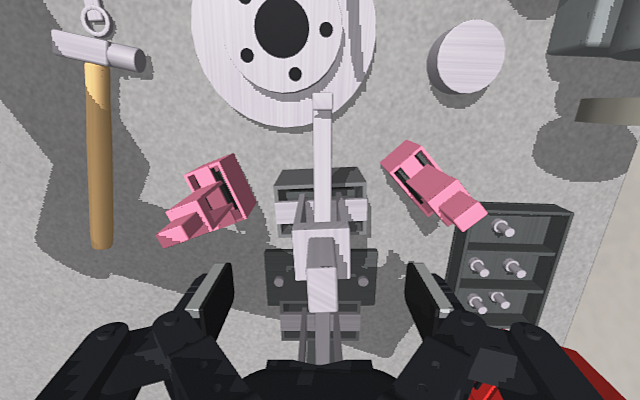

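Call:
step_arm --rows '[[[0, -0.2, 0], [0, 1, 2], 0], [[0, -0.2, 0], [0, 1, 2], 0.4], [[0, -0.2, 0], [0, 1, 2], 0.7], [[0, -0.2, 0], [0, 1, 2], 0.8], [[0, -0.2, 0], [0, 1, 2], 0.9], [[0, -0.2, 0], [0, 1, 2], 1], [[0, -0.2, 0], [0, 1, 2], 1]]' --newtons 30

```text
time: 2.92
eef_pos: [0.5435, -0.1503, 0.2428]
tcp_rot: [0.707, 0.014, -0.013, -0.707]
contact_force: [3.5, -0.2, -1.4]
opening: 0.159
```

Run:
```python
from h import *
p,R,s=tool();print(p,s['contact_force'],s['wrist_torque'],s['opening'],s['time'])
```

```text
[ 0.54349115 -0.15030171  0.24275016] [ 3.48889277 -0.20714124 -1.39874313] [ 0.19929791 -0.233374   -0.03461253] 0.15913728001636387 2.9167
```

Call:
step_arm --rows '[[[0, 0, 0], [0, 0, 0], 1], [[0, 0, 0], [0, 0, 0], 1], [[0, 0, 0], [0, -3, 0], 1], [[0, 0, 0], [0, -8, 0], 1], [[0, 0, 0], [0, -14, 0], 1], [[0, 0, 0], [0, -19, 0], 1], [[0, 0, 0], [0, -22, 0], 1], [[0, 0, 0], [0, -22, 0], 1], [[0, 0, 0], [0, -22, 0], 1]]' --newtons 90

```text
time: 3.67
eef_pos: [0.5432, -0.1504, 0.2649]
tcp_rot: [0.707, 0.014, -0.014, -0.707]
contact_force: [0.2, 0.4, -3.1]
opening: 0.148
```

Run:
```python
from h import *
p,R,s=tool();print(p,R.round(4),s['contact_force'],s['wrist_torque'],s['opening'],s['time'])
snap('wrist','w3');snap('side','s3')
crop('side0' if 0 else 's3',320,60,460,200,'c7',5)
```

```text
[ 0.5432473  -0.15037569  0.26485511] [[ 9.993e-01  4.000e-04 -3.870e-02]
 [ 3.870e-02 -2.000e-04  9.993e-01]
 [ 4.000e-04 -1.000e+00 -2.000e-04]] [ 0.21413516  0.39864861 -3.10827684] [-0.02866001  0.08029214  0.03890286] 0.14780006562913814 3.6667
```

View pics/w3.png

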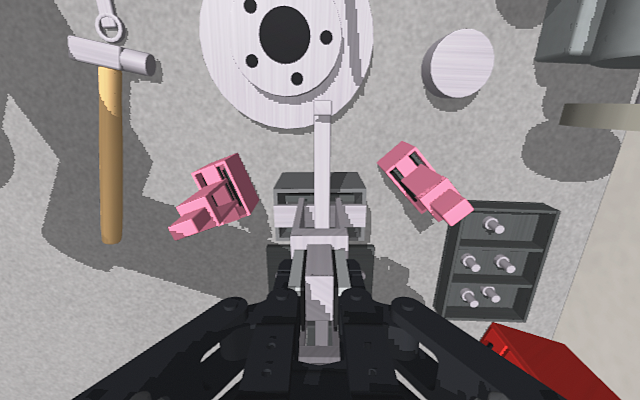

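View pics/c7.png

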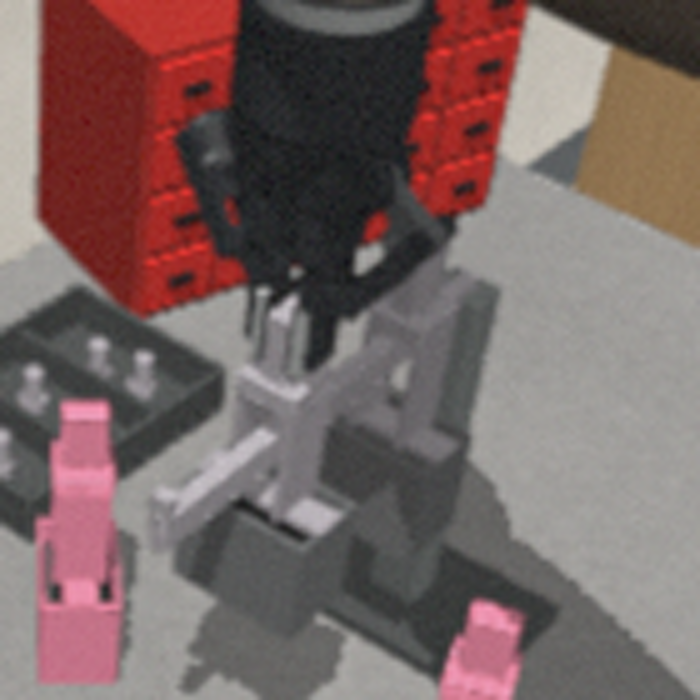

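Call:
step_arm --rows '[[[0, 0, 0], [0, 0, 3], 1], [[0, 0, 0], [0, 0, 9], 1], [[0, 0, 0], [0, 0, 18], 1], [[0, 0, 0], [0, 0, 30], 1], [[0, 0, 0], [0, 0, 44], 1], [[0, 0, 0], [0, 0, 59], 1], [[0, 0, 0], [0, 0, 74], 1], [[0, 0, 0], [0, 0, 89], 1], [[0, 0, 0], [0, 0, 104], 1], [[0, 0, 0], [0, 0, 118], 1]]'

```text
time: 4.6
eef_pos: [0.5382, -0.0301, 0.2646]
tcp_rot: [-0.707, -0.014, 0.014, 0.707]
contact_force: [0.6, 0.2, -2.7]
opening: 0.147
```

Call:
step_arm --rows '[[[0, 0, 0], [0, 0, 13], 1], [[0, 0, 0], [0, 0, 23], 1], [[0, 0, 0], [0, 0, 30], 1], [[0, 0, 0], [0, 0, 34], 1], [[0, 0, 0], [0, 0, 35], 1], [[0, 0, 0], [0, 0, 35], 1], [[0, 0, 0], [0, 0, 35], 1]]'

```text
time: 5.18
eef_pos: [0.5373, 0.0021, 0.2645]
tcp_rot: [0.707, 0.014, -0.014, -0.707]
contact_force: [0.1, -0.6, -3.5]
opening: 0.148
```

Run:
```python
from h import *
p,R,s=tool();print(p,R.round(4),s['contact_force'],s['wrist_torque'],s['opening'],s['time'])
snap('wrist','w4')
crop('w4',240,60,400,280,'c8',3.5)
```

```text
[0.53733778 0.00210892 0.26453461] [[ 9.993e-01  0.000e+00 -3.820e-02]
 [ 3.820e-02 -4.000e-04  9.993e-01]
 [ 0.000e+00 -1.000e+00 -4.000e-04]] [ 0.0856477 -0.5528647 -3.4820808] [ 0.00029523  0.03850842 -0.01989745] 0.14835839200885262 5.1833
```

View pics/w4.png

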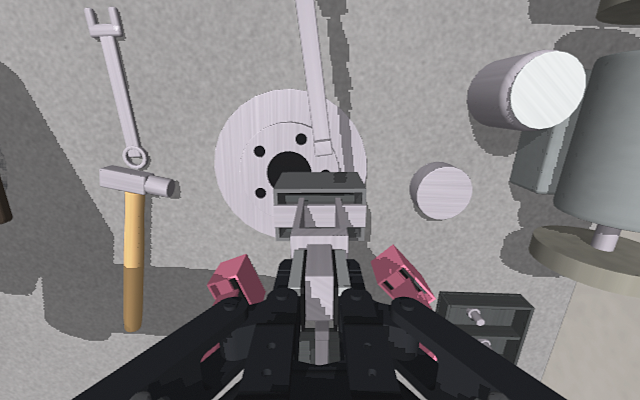

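Run:
```python
from h import *
crop('w4',280,0,360,175,'c8',4.5)
crop('w4',285,170,365,300,'c9',5)
```

```text
(no output)
```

View pics/c8.png

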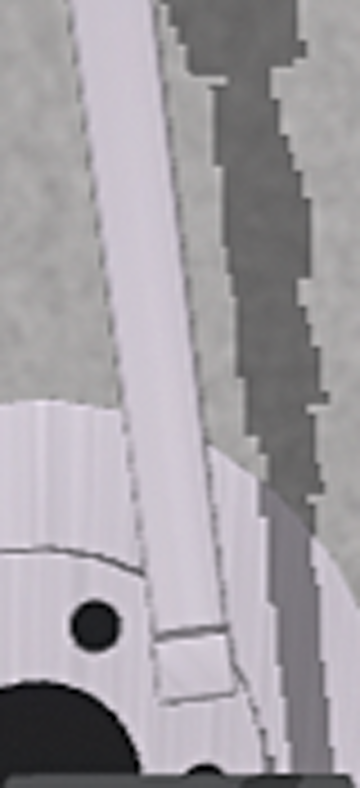

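View pics/c9.png

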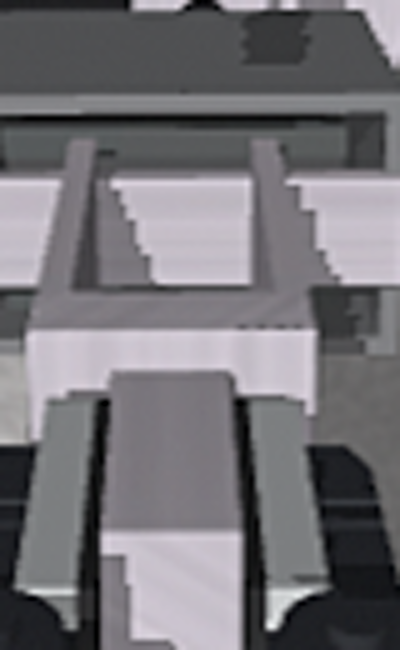

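Run:
```python
from h import *
A=lambda x,y:(280+x/4.5-.5,0+y/4.5-.5)
B=lambda x,y:(285+x/5-.5,170+y/5-.5)
for n,p,z in[('studNL',A(162,703),.237),('studNR',A(236,690),.237),('studFL',A(155,637),.237),('studFR',A(227,625),.237),
('L0',A(74,10),.225),('R0',A(153,10),.225),('L1',A(102,250),.225),('R1',A(181,250),.225),('L2',A(130,460),.225),('R2',A(209,460),.225),
('crownFL',B(30,328),.259),('crownFR',B(317,328),.259),('tabFL',B(102,530),.293),('tabFR',B(242,530),.293)]:
  print(n,world('w4',*p,z).round(4), world('w4',*p).round(4))
```

```text
studNL [0.532  0.0557 0.237 ] [0.5309 0.0226 0.0392]
studNR [0.5412 0.0577 0.237 ] [0.5508 0.027  0.0398]
studFL [0.5309 0.0639 0.237 ] [0.5308 0.0629 0.2293]
studFR [0.5397 0.0656 0.237 ] [0.5483 0.042  0.0196]
L0 [0.5191 0.1334 0.225 ] [0.5191 0.1333 0.2255]
R0 [0.5282 0.1338 0.225 ] [ 0.5222  0.1958 -0.0018]
L1 [0.5228 0.1085 0.225 ] [0.5228 0.1085 0.2246]
R1 [0.5324 0.1089 0.225 ] [0.5324 0.109  0.2241]
L2 [0.5268 0.0845 0.225 ] [0.5199 0.0849 0.0204]
R2 [0.5369 0.0849 0.225 ] [0.5413 0.0857 0.0201]
crownFL [0.5202 0.0162 0.259 ] [0.5199 0.0149 0.2562]
crownFR [0.551  0.0173 0.259 ] [ 0.5606 -0.0182  0.1805]
tabFL [0.5295 0.0128 0.293 ] [0.5295 0.0115 0.2909]
tabFR [0.5417 0.0133 0.293 ] [0.5417 0.0133 0.293 ]
```

Run:
```python
from h import *
goal((.5459,.0087,.264),9.4)
```

```text
turn [ 0.01 -7.22 -0.01] shift [8.8 0.5 6.3]
```

Call:
step_arm --rows '[[[0, -1, 0], [1, 0.5, 1], 1], [[0, -2.5, 0], [3, 0.5, 2], 1], [[0, -4.5, 0], [5, 0.5, 4], 1], [[0, -6, 0], [7.5, 0.5, 5.5], 1], [[0, -7.2, 0], [8.8, 0.5, 6.3], 1], [[0, -7.2, 0], [8.8, 0.5, 6.3], 1], [[0, -7.2, 0], [8.8, 0.5, 6.3], 1]]'

```text
time: 5.82
eef_pos: [0.5459, 0.0092, 0.2639]
tcp_rot: [0.705, 0.058, -0.058, -0.705]
contact_force: [0.7, -0.6, -3.0]
opening: 0.149
```

Run:
```python
from h import *
p,R,s=tool();print(p,R.round(4),s['contact_force'],s['wrist_torque'],s['opening'],s['time'])
snap('wrist','w5'); crop('w5',270,0,370,300,'c10',2.66);crop('w5',285,120,365,250,'c11',6)
```

```text
[0.54586889 0.00918617 0.26393841] [[ 9.865e-01 -3.000e-04 -1.637e-01]
 [ 1.637e-01 -0.000e+00  9.865e-01]
 [-3.000e-04 -1.000e+00  0.000e+00]] [ 0.6799749  -0.57106815 -3.00273868] [ 0.04371393 -0.0191494   0.03389062] 0.148662193150936 5.8167
```

View pics/c10.png

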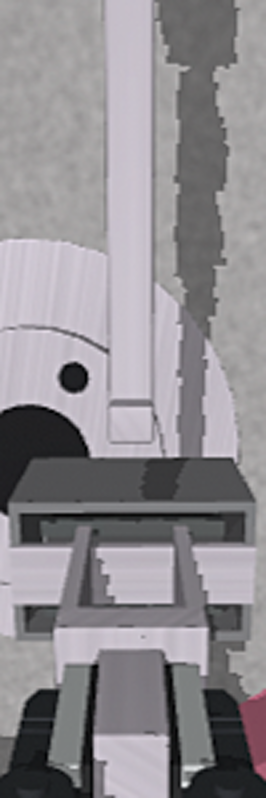

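View pics/c11.png

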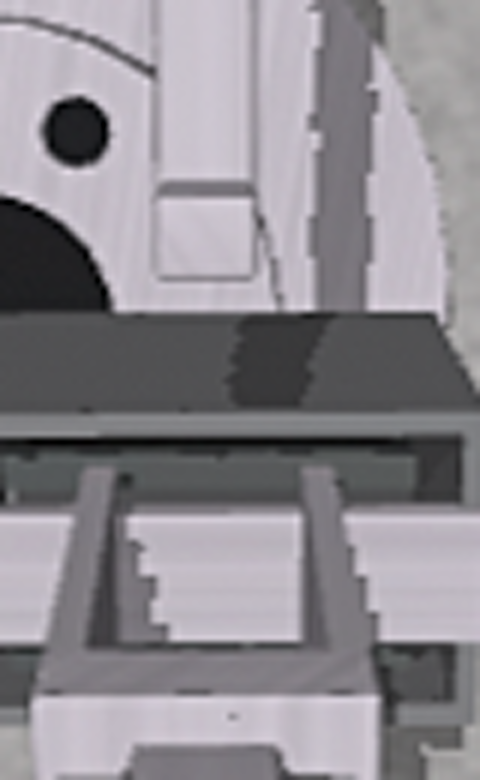

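Run:
```python
from h import *
for p in[(360,159),(370,158),(375,157)]: print(p,world('scene0',*p).round(3))
for p in[(250,243),(253,246),(249,250),(244,254)]: print(p,world('side0',*p).round(3))
```

```text
(360, 159) [0.251 0.36  0.019]
(370, 158) [0.263 0.391 0.021]
(375, 157) [0.268 0.407 0.023]
(250, 243) [0.506 0.239 0.259]
(253, 246) [0.502 0.237 0.253]
(249, 250) [0.507 0.244 0.243]
(244, 254) [0.499 0.258 0.254]
```

Call:
step_arm --rows '[[[0, 0, 0], [0, 0, 3], 1], [[0, 0, 0], [0, 0, 9], 1], [[0, 0, 0], [0, 0, 18], 1], [[0, 0, 0], [0, 0, 28], 1], [[0, 0, 0], [0, 0, 40], 1], [[0, 0, 0], [0, 0, 52], 1], [[0, 0, 0], [0, 0, 64], 1], [[0, 0, 0], [0, 0, 74], 1], [[0, 0, 0], [0, 0, 80], 1], [[0, 0, 0], [0, 0, 82], 1]]'

```text
time: 6.7
eef_pos: [0.5321, 0.0915, 0.2641]
tcp_rot: [-0.705, -0.059, 0.059, 0.705]
contact_force: [-0.7, -0.3, -3.5]
opening: 0.146
```

Run:
```python
from h import *
p,R,s=tool();print(p,R.round(4),s['contact_force'],s['wrist_torque'],s['opening'],s['time'])
snap('wrist','w6')
```

```text
[0.53208765 0.09149792 0.26405247] [[ 9.862e-01  0.000e+00 -1.653e-01]
 [ 1.653e-01  2.000e-04  9.862e-01]
 [ 0.000e+00 -1.000e+00  2.000e-04]] [-0.68415217 -0.34860518 -3.51426419] [ 0.03332872 -0.02078882 -0.01906189] 0.14646065684527865 6.7
```

View pics/w6.png

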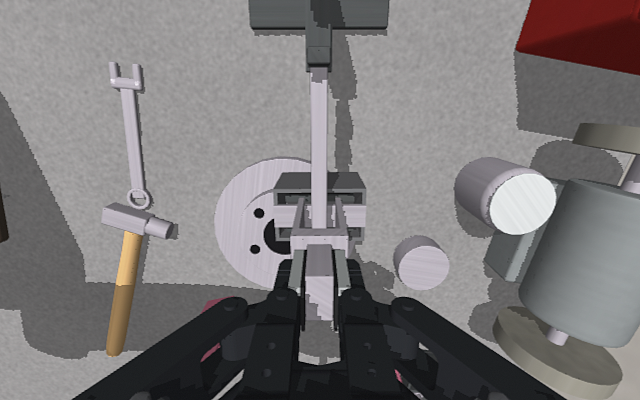

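Run:
```python
from h import *
crop('w6',290,0,350,100,'c12',7)
```

```text
(no output)
```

View pics/c12.png

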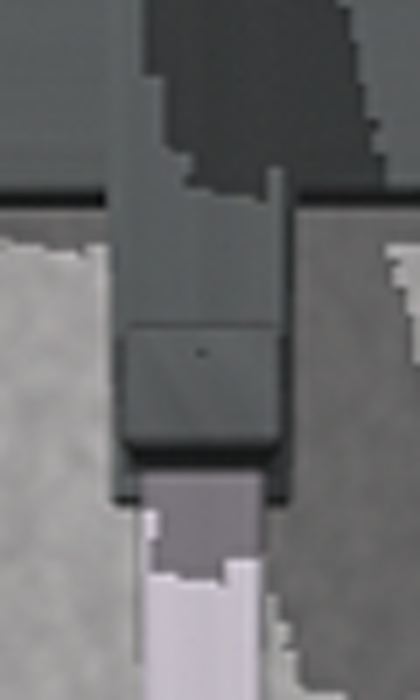

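Run:
```python
from h import *
E0=np.array([.5366,.0567]);u=np.array([-.1633,.9866])
A=lambda x,y:(290+x/7-.5,y/7-.5)
for p,z in[((200,442),.24),((200,325),.24),((200,455),.24),((205,475),.225),((145,650),.225),((262,650),.225),((125,400),.24),((280,400),.24)]:
    X=world('w6',*A(*p),z); w=world('w6',*A(*p)); print(p,X.round(4),w.round(4),'d',((X[:2]-E0)@u*1000).round(1),'off',((X[:2]-E0)@[.9866,.1633]*1000).round(1))
p,R,s=tool(); print('tcp d',((p[:2]-E0)@u*1000),(p[:2]-E0)@[.9866,.1633]*1000)
goal((*(E0+u*.085),.264),9.4)
```

```text
(200, 442) [0.5136 0.1913 0.24  ] [0.5136 0.1914 0.2386] d 136.5 off -0.7
(200, 325) [0.5124 0.1987 0.24  ] [0.5121 0.2003 0.2297] d 144.1 off -0.7
(200, 455) [0.5137 0.1904 0.24  ] [0.5137 0.1907 0.2371] d 135.7 off -0.7
(205, 475) [0.514  0.1907 0.225 ] [0.514  0.1907 0.2247] d 135.9 off -0.4
(145, 650) [0.5114 0.1771 0.225 ] [0.5114 0.1771 0.2257] d 122.9 off -5.2
(262, 650) [0.5207 0.1787 0.225 ] [5.250e-01 1.866e-01 5.000e-04] d 123.0 off 4.3
(125, 400) [0.5078 0.1931 0.24  ] [0.5077 0.1933 0.2381] d 139.3 off -6.1
(280, 400) [0.5188 0.1949 0.24  ] [0.5191 0.1998 0.2041] d 139.3 off 5.0
tcp d 34.7185059588251 1.2648352414983415
turn [-0.   0.1  0. ] shift [-1.2  0.  50.3]
```

Call:
step_arm --rows '[[[0, 0, 0], [-0.2, 0, 3], 1], [[0, 0, 0], [-0.4, 0, 9], 1], [[0, 0, 0], [-0.8, 0, 19], 1], [[0, 0, 0], [-0.8, 0, 32], 1], [[0, 0, 0], [-0.8, 0, 46], 1], [[0, 0, 0], [-0.8, 0, 60], 1], [[0, 0, 0], [-0.8, 0, 74], 1], [[0, 0, 0], [-0.8, 0, 86], 1], [[0, 0, 0], [-0.8, 0, 95], 1], [[0, 0, 0], [-0.8, 0, 100], 1]]'

```text
time: 7.58
eef_pos: [0.5148, 0.1901, 0.264]
tcp_rot: [-0.705, -0.058, 0.059, 0.705]
contact_force: [0.0, 0.9, -3.8]
opening: 0.15
```

Call:
step_arm --rows '[[[0, 0, 0], [0, 0, 2], 1], [[0, 0, 0], [0, 0, 3], 1], [[0, 0, 0], [0, 0, 3], 1], [[0, 0, 0], [0, 0, 3], 1]]'

```text
time: 7.92
eef_pos: [0.5149, 0.1911, 0.264]
tcp_rot: [0.705, 0.058, -0.058, -0.705]
contact_force: [0.3, 0.2, -2.7]
opening: 0.15
```

```bash
cat >> h.py <<'E'
E0=np.array([.5366,.0567]);u=np.array([-.1633,.9866])
def rep():
    p,R,s=tool(); f=s['contact_force']; print('d',((p[:2]-E0)@u*1000).round(2),'off',((p[:2]-E0)@[.9866,.1633]*1000).round(2),'z',p[2].round(4),'Fd',(f[:2]@u).round(2),'Foff',(f[:2]@[.9866,.1633]).round(2),'Fz',f[2].round(2),'tq',s['wrist_torque'].round(3),'open',round(s['opening'],3),'t',s['time'],'ydown',R[:,1].round(4))
E
python3 - <<'E'
from h import *
rep()
snap('side','s7'); snap('wrist','w7'); crop('s7',200,150,340,290,'c13',5)
E
```

```text
d 136.17 off 0.52 z 0.264 Fd 0.12 Foff 0.28 Fz -2.68 tq [-0.007 -0.055  0.021] open 0.15 t 7.9167 ydown [ 0.e+00 -3.e-04 -1.e+00]
```

View pics/c13.png

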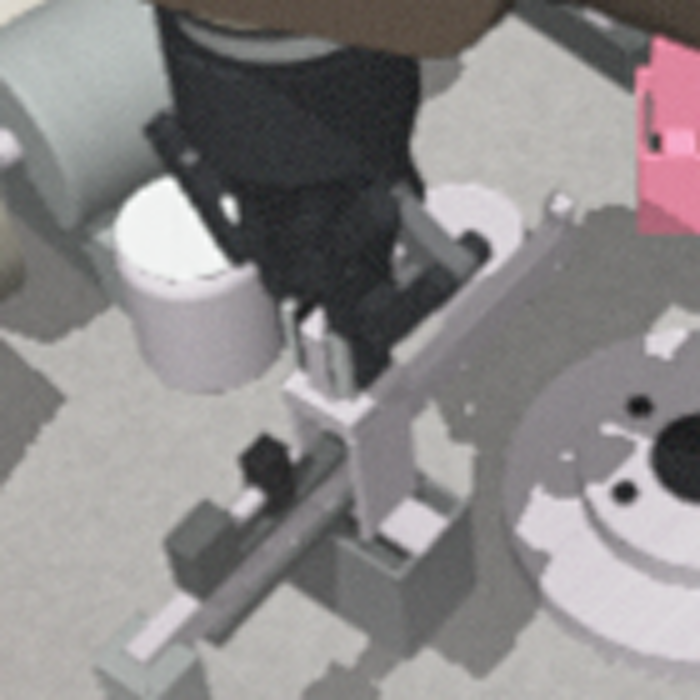

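View pics/w7.png

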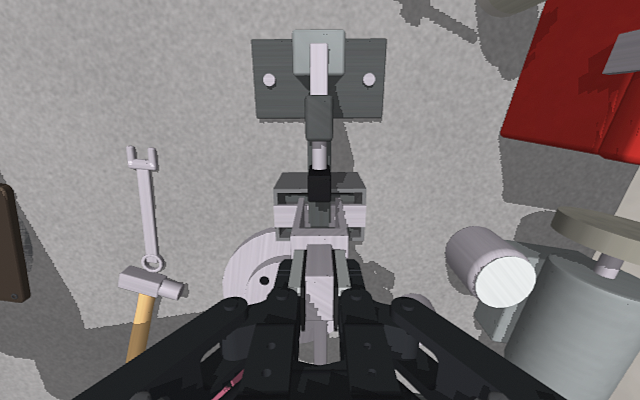

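Call:
step_arm --rows '[[[0, 0, 0], [0, 0, 1.5], 1], [[0, 0, 0], [0, 0, 4], 1], [[0, 0, 0], [0, 0, 6.5], 1], [[0, 0, 0], [0, 0, 8.5], 1], [[0, 0, 0], [0, 0, 10], 1], [[0, 0, 0], [0, 0, 11], 1], [[0, 0, 0], [0, 0, 12], 1], [[0, 0, 0], [0, 0, 12], 1], [[0, 0, 0], [0, 0, 12], 1]]'

```text
time: 8.77
eef_pos: [0.5127, 0.2035, 0.264]
tcp_rot: [0.705, 0.058, -0.058, -0.705]
contact_force: [0.1, 0.1, -3.4]
opening: 0.144
```

```bash
python3 -c "
from h import *
rep()"
```

```text
d 148.7 off 0.43 z 0.264 Fd 0.06 Foff 0.07 Fz -3.45 tq [-0.04   0.023  0.001] open 0.144 t 8.7667 ydown [-0.e+00 -1.e-04 -1.e+00]
```

Call:
step_arm --rows '[[[0, 0, 0], [0, 0, 0.7], 1], [[0, 0, 0], [0, 0, 1.4], 1], [[0, 0, 0], [0, 0, 2.1], 1], [[0, 0, 0], [0, 0, 2.8], 1], [[0, 0, 0], [0, 0, 3.5], 1]]'

```text
time: 9.18
eef_pos: [0.5122, 0.2069, 0.264]
tcp_rot: [-0.705, -0.058, 0.058, 0.705]
contact_force: [0.6, 0.1, -4.1]
opening: 0.147
```

```bash
python3 -c "
from h import *
rep()"
```

```text
d 152.21 off 0.43 z 0.264 Fd 0.01 Foff 0.56 Fz -4.07 tq [ 0.018 -0.023 -0.   ] open 0.147 t 9.1833 ydown [-1.e-04 -0.e+00 -1.e+00]
```

Call:
step_arm --rows '[[[0, 0, 0], [0, 0, 0.6], 1], [[0, 0, 0], [0, 0, 1.2], 1], [[0, 0, 0], [0, 0, 1.8], 1], [[0, 0, 0], [0, 0, 1.8], 1]]'

```text
time: 9.52
eef_pos: [0.5119, 0.2088, 0.264]
tcp_rot: [-0.705, -0.058, 0.058, 0.705]
contact_force: [1.0, -0.9, -4.2]
opening: 0.148
```

Call:
step_arm --rows '[[[0, 0, 0], [0, 0, 0.6], 1], [[0, 0, 0], [0, 0, 1.2], 1], [[0, 0, 0], [0, 0, 1.8], 1], [[0, 0, 0], [0, 0, 1.8], 1]]'

```text
time: 9.85
eef_pos: [0.5116, 0.2105, 0.264]
tcp_rot: [-0.705, -0.058, 0.058, 0.705]
contact_force: [1.1, -0.4, -3.5]
opening: 0.147
```

```bash
python3 -c "
from h import *
rep()"
```

```text
d 155.87 off 0.44 z 0.264 Fd -0.56 Foff 1.01 Fz -3.51 tq [ 0.011 -0.007  0.   ] open 0.147 t 9.85 ydown [-0.e+00  1.e-04 -1.e+00]
```

Call:
step_arm --rows '[[[0, 0, 0], [0, 0, 0.6], 1], [[0, 0, 0], [0, 0, 1.2], 1], [[0, 0, 0], [0, 0, 1.8], 1], [[0, 0, 0], [0, 0, 1.8], 1]]'

```text
time: 10.18
eef_pos: [0.5114, 0.2118, 0.2641]
tcp_rot: [0.705, 0.058, -0.058, -0.704]
contact_force: [-0.4, -3.4, -2.2]
opening: 0.147
```

```bash
python3 -c "
from h import *
rep()"
```

```text
d 157.11 off 0.46 z 0.2641 Fd -3.3 Foff -0.92 Fz -2.15 tq [-0.406 -0.015 -0.014] open 0.147 t 10.1833 ydown [ 1.0e-04 -1.1e-03 -1.0e+00]
```

Call:
step_arm --rows '[[[0, 0, 0], [0, 0, 0.5], 1], [[0, 0, 0], [0, 0, 1], 1], [[0, 0, 0], [0, 0, 1.5], 1], [[0, 0, 0], [0, 0, 2], 1], [[0, 0, 0], [0, 0, 2.5], 1], [[0, 0, 0], [0, 0, 3], 1], [[0, 0, 0], [0, 0, 3], 1], [[0, 0, 0], [0, 0, 3], 1], [[0, 0, 0], [0, 0, 3], 1]]'

```text
time: 10.93
eef_pos: [0.5108, 0.2152, 0.2641]
tcp_rot: [-0.705, -0.058, 0.058, 0.705]
contact_force: [-0.1, -2.6, -2.6]
opening: 0.15
```

```bash
python3 -c "
from h import *
rep()"
```

```text
d 160.57 off 0.46 z 0.2641 Fd -2.57 Foff -0.57 Fz -2.57 tq [-0.605 -0.015  0.003] open 0.15 t 10.9333 ydown [ 1.e-04  1.e-04 -1.e+00]
```

Call:
step_arm --rows '[[[0, 0, 0], [0, 0, 0.5], 1], [[0, 0, 0], [0, 0, 1], 1], [[0, 0, 0], [0, 0, 1.5], 1], [[0, 0, 0], [0, 0, 2], 1], [[0, 0, 0], [0, 0, 2.5], 1], [[0, 0, 0], [0, 0, 3], 1], [[0, 0, 0], [0, 0, 3], 1], [[0, 0, 0], [0, 0, 3], 1], [[0, 0, 0], [0, 0, 3], 1]]'

```text
time: 11.68
eef_pos: [0.5103, 0.2181, 0.264]
tcp_rot: [-0.705, -0.058, 0.058, 0.705]
contact_force: [-0.3, -4.6, -2.3]
opening: 0.148
```

```bash
python3 -c "
from h import *
rep()
snap('wrist','w8');rep();snap('side','s8');rep(); crop('w8',270,90,370,300,'c14',3.6);crop('s8',200,180,320,300,'c15',5)"
```

```text
d 163.56 off 0.42 z 0.264 Fd -4.44 Foff -1.04 Fz -2.33 tq [-0.738 -0.045  0.04 ] open 0.148 t 11.6833 ydown [-0.e+00  1.e-04 -1.e+00]
d 163.57 off 0.43 z 0.264 Fd -4.1 Foff -1.11 Fz -2.65 tq [-0.748 -0.066  0.023] open 0.14 t 11.7333 ydown [-0.  0. -1.]
d 163.56 off 0.44 z 0.264 Fd -5.48 Foff -0.96 Fz -3.14 tq [-0.73  -0.018  0.021] open 0.141 t 11.7833 ydown [-0.e+00  1.e-04 -1.e+00]
```

View pics/c14.png

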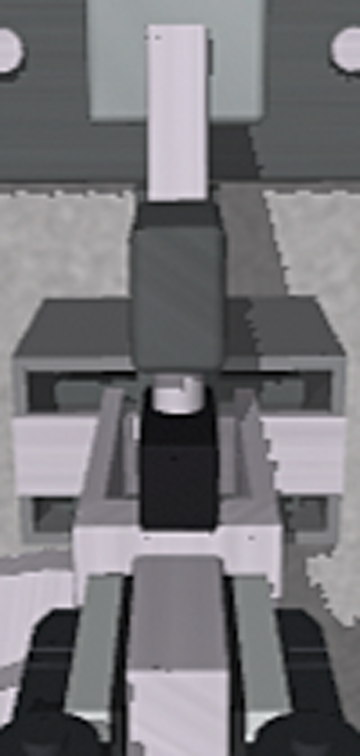

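View pics/c15.png

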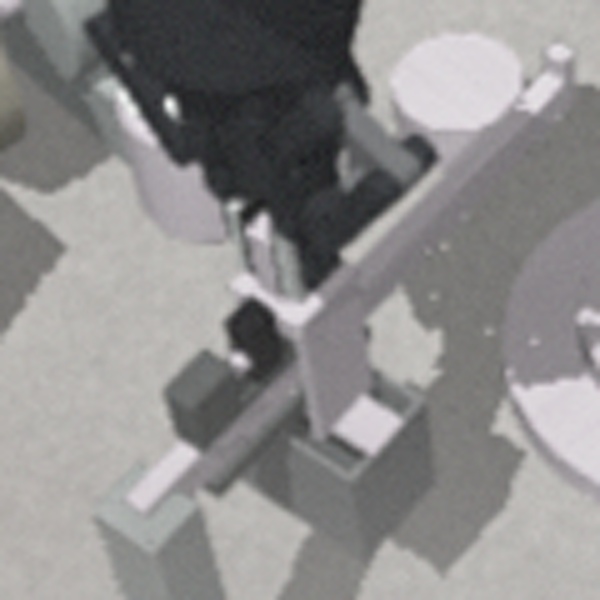

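Call:
step_arm --rows '[[[0, 0, 0], [0, 0, 0.5], 1], [[0, 0, 0], [0, 0, 1], 1], [[0, 0, 0], [0, 0, 1.5], 1], [[0, 0, 0], [0, 0, 1.5], 1], [[0, 0, 0], [0, 0, 1.5], 1], [[0, 0, 0], [0, 0, 1.5], 1]]'

```text
time: 12.28
eef_pos: [0.5101, 0.2196, 0.264]
tcp_rot: [-0.705, -0.058, 0.058, 0.705]
contact_force: [0.0, -4.9, -2.1]
opening: 0.145
```

```bash
python3 -c "
from h import *
rep()"
```

```text
d 165.05 off 0.43 z 0.264 Fd -4.8 Foff -0.77 Fz -2.1 tq [-0.842 -0.044  0.057] open 0.145 t 12.2833 ydown [-0.  0. -1.]
```

Call:
step_arm --rows '[[[0, 0, 0], [0, 0.8, 0], 1], [[0, 0, 0], [0, 2, 0], 1], [[0, 0, 0], [0, 3.2, 0], 1], [[0, 0, 0], [0, 4.5, 0], 1], [[0, 0, 0], [0, 6, 0], 1], [[0, 0, 0], [0, 7, 0], 1], [[0, 0, 0], [0, 8, 0], 1], [[0, 0, 0], [0, 8, 0], 1]]'

```text
time: 12.95
eef_pos: [0.5101, 0.2196, 0.2557]
tcp_rot: [0.705, 0.058, -0.058, -0.705]
contact_force: [1.0, -4.2, -1.1]
opening: 0.15
```

```bash
python3 -c "
from h import *
rep()"
```

```text
d 165.04 off 0.44 z 0.2557 Fd -4.34 Foff 0.29 Fz -1.06 tq [-0.742 -0.219 -0.025] open 0.15 t 12.95 ydown [-1.e-04 -0.e+00 -1.e+00]
```

Call:
step_arm --rows '[[[0, 0, 0], [0, 1, 0], 1], [[0, 0, 0], [0, 2, 0], 1], [[0, 0, 0], [0, 3, 0], 1], [[0, 0, 0], [0, 4, 0], 1], [[0, 0, 0], [0, 4, 0], 1]]'

```text
time: 13.37
eef_pos: [0.51, 0.2196, 0.2517]
tcp_rot: [0.705, 0.058, -0.058, -0.705]
contact_force: [1.7, -4.4, -1.9]
opening: 0.148
```

```bash
python3 -c "
from h import *
rep()"
```

```text
d 165.03 off 0.38 z 0.2517 Fd -4.6 Foff 0.98 Fz -1.87 tq [-0.801 -0.221 -0.052] open 0.148 t 13.3667 ydown [-2.e-04 -1.e-04 -1.e+00]
```

Descending freely behind the lip; the floor should be about 4 mm lower.

Call:
step_arm --rows '[[[0, 0, 0], [0, 0.6, 0], 1], [[0, 0, 0], [0, 1.2, 0], 1], [[0, 0, 0], [0, 1.8, 0], 1], [[0, 0, 0], [0, 2.4, 0], 1], [[0, 0, 0], [0, 2.6, 0], 1], [[0, 0, 0], [0, 2.6, 0], 1]]'

```text
time: 13.87
eef_pos: [0.5101, 0.2196, 0.2493]
tcp_rot: [-0.705, -0.058, 0.058, 0.705]
contact_force: [1.6, -4.1, -1.8]
opening: 0.147
```

Call:
step_arm --rows '[[[0, 0, 0], [0, 0.4, 0], 1], [[0, 0, 0], [0, 0.8, 0], 1], [[0, 0, 0], [0, 0.8, 0], 1]]'

```text
time: 14.12
eef_pos: [0.5101, 0.2196, 0.2486]
tcp_rot: [-0.705, -0.058, 0.058, 0.705]
contact_force: [0.9, -4.0, -1.0]
opening: 0.142
```

```bash
python3 -c "
from h import *
rep()"
```

```text
d 165.03 off 0.44 z 0.2486 Fd -4.13 Foff 0.23 Fz -0.95 tq [-0.76  -0.189  0.056] open 0.142 t 14.1167 ydown [-0.e+00  1.e-04 -1.e+00]
```

Call:
step_arm --rows '[[[0, 0, 0], [0, 0.3, 0], 1], [[0, 0, 0], [0, 0.6, 0], 1], [[0, 0, 0], [0, 0.6, 0], 1]]'

```text
time: 14.37
eef_pos: [0.5101, 0.2196, 0.248]
tcp_rot: [-0.705, -0.058, 0.058, 0.705]
contact_force: [0.1, -3.9, -1.1]
opening: 0.149
```

Call:
step_arm --rows '[[[0, 0, 0], [0, 0.3, 0], 1], [[0, 0, 0], [0, 0.5, 0], 1], [[0, 0, 0], [0, 0.5, 0], 1]]'

```text
time: 14.62
eef_pos: [0.5101, 0.2196, 0.2478]
tcp_rot: [-0.705, -0.058, 0.058, 0.705]
contact_force: [0.3, -4.6, 0.6]
opening: 0.145
```

```bash
python3 -c "
from h import *
rep()"
```

```text
d 165.04 off 0.47 z 0.2478 Fd -4.62 Foff -0.44 Fz 0.58 tq [-0.884  0.01  -0.042] open 0.145 t 14.6167 ydown [ 1.e-04  0.e+00 -1.e+00]
```

Call:
step_arm --rows '[[[0, 0, 0], [0, 0.3, 0], 1], [[0, 0, 0], [0, 0.5, 0], 1], [[0, 0, 0], [0, 0.5, 0], 1]]'

```text
time: 14.87
eef_pos: [0.5101, 0.2196, 0.2478]
tcp_rot: [0.705, 0.058, -0.058, -0.705]
contact_force: [-0.8, -4.5, 1.9]
opening: 0.148
```

```bash
python3 -c "
from h import *
rep()"
```

```text
d 165.04 off 0.48 z 0.2478 Fd -4.33 Foff -1.5 Fz 1.88 tq [-0.853  0.138  0.027] open 0.148 t 14.8667 ydown [ 2.e-04 -0.e+00 -1.e+00]
```

Call:
step_arm --rows '[[[0, 0, 0], [0, 0, -0.5], 1], [[0, 0, 0], [0, 0, -1], 1], [[0, 0, 0], [0, 0, -1.5], 1], [[0, 0, 0], [0, 0, -2], 1], [[0, 0, 0], [0, 0, -2.5], 1], [[0, 0, 0], [0, 0, -2.5], 1], [[0, 0, 0], [0, 0, -2.5], 1]]'

```text
time: 15.45
eef_pos: [0.5105, 0.2178, 0.2478]
tcp_rot: [-0.704, -0.058, 0.058, 0.705]
contact_force: [-2.5, -0.6, 5.2]
opening: 0.148
```

```bash
python3 -c "
from h import *
rep()"
```

```text
d 163.18 off 0.59 z 0.2478 Fd -0.16 Foff -2.56 Fz 5.23 tq [-0.082  0.47   0.019] open 0.148 t 15.45 ydown [ 5.0e-04  1.5e-03 -1.0e+00]
```

Call:
step_arm --rows '[[[0, 0, 0], [0, -0.5, 0.3], 1], [[0, 0, 0], [0, -0.5, 0.3], 0.8], [[0, 0, 0], [0, -0.5, 0.3], 0.7], [[0, 0, 0], [0, -0.5, 0.3], 0.5], [[0, 0, 0], [0, -0.5, 0.3], 0.3], [[0, 0, 0], [0, -0.5, 0.3], 0.1], [[0, 0, 0], [0, -0.5, 0.3], 0]]' --newtons 20

```text
time: 16.03
eef_pos: [0.5104, 0.2175, 0.2473]
tcp_rot: [-0.705, -0.058, 0.058, 0.705]
contact_force: [0.0, 0.2, 0.7]
opening: 0.855
```

```bash
python3 -c "
from h import *
rep()
snap('wrist','w9');snap('side','s9'); crop('s9',200,180,320,300,'c16',5)"
```

```text
d 162.89 off 0.42 z 0.2473 Fd 0.18 Foff 0.05 Fz 0.69 tq [0.029 0.004 0.003] open 0.855 t 16.0333 ydown [-2.e-04  1.e-04 -1.e+00]
```

View pics/w9.png

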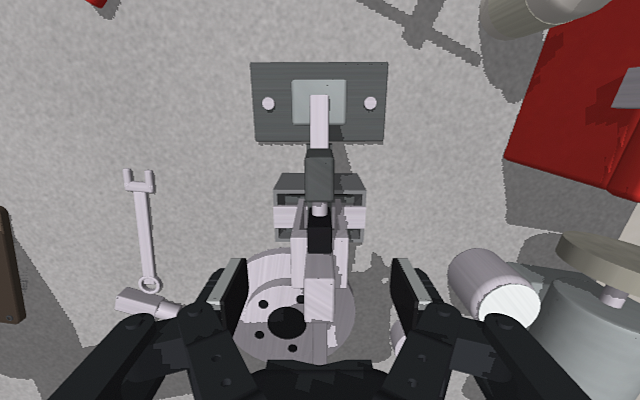

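View pics/c16.png

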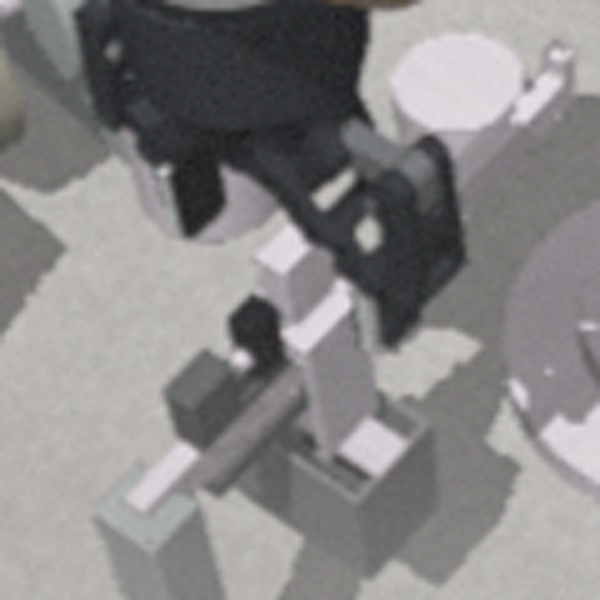

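Released and seated. Retreat straight up, then view from above.

Call:
step_arm --rows '[[[0, 0, 0], [0, -4, 0], 0], [[0, 0, 0], [0, -14, 0], 0], [[0, 0, 0], [0, -32, 0], 0], [[0, 0, 0], [0, -56, 0], 0], [[0, 0, 0], [0, -80, -5], 0], [[0, 0, 0], [0, -100, -20], 0], [[0, 0, 0], [0, -112, -35], 0], [[0, 0, 0], [0, -115, -40], 0], [[0, 0, 0], [0, -115, -40], 0], [[0, 0, 0], [0, -115, -40], 0]]'

```text
time: 16.97
eef_pos: [0.5168, 0.178, 0.3622]
tcp_rot: [-0.705, -0.058, 0.058, 0.705]
contact_force: [0.1, -0.1, -0.3]
opening: 0.996
```

```bash
python3 -c "
from h import *
rep()
snap('wrist','w10');snap('side','s10');snap('scene','sc10'); crop('s10',200,180,320,300,'c17',5);crop('w10',280,100,360,260,'c18',4.5); crop('sc10',330,110,430,210,'c19',5)"
```

```text
d 122.94 off 0.25 z 0.3622 Fd -0.12 Foff 0.05 Fz -0.27 tq [-0.035  0.035 -0.009] open 0.996 t 16.9667 ydown [-6.e-04  4.e-04 -1.e+00]
```

View pics/w10.png

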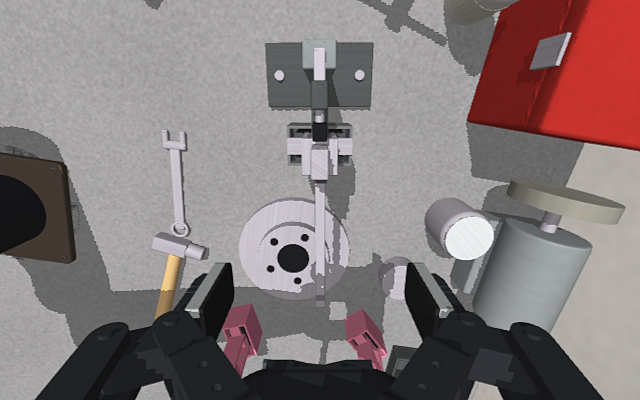

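View pics/c18.png

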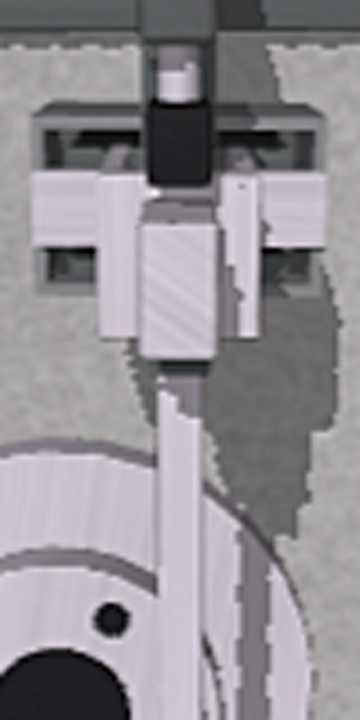

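View pics/c17.png

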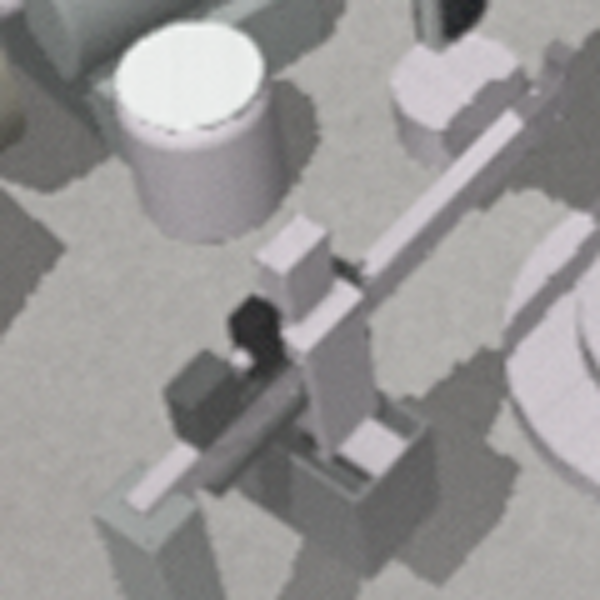

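View pics/sc10.png

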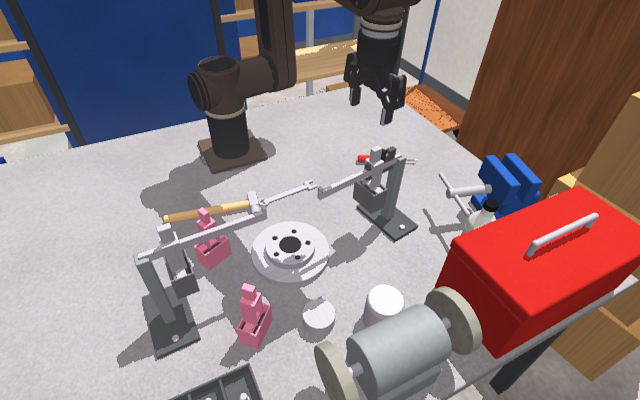

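```bash
python3 -c "
from h import *
A=lambda x,y:(280+x/4.5-.5,100+y/4.5-.5)
for n,p in [('tab front',(178,235)),('tab mid',(178,290)),('tab back',(178,345)),('crown FL',(110,190)),('crown BL',(110,325)),('crown FR',(250,190)),('crown BR',(250,328)),('tabL',(148,290)),('tabR',(210,290)),('crown rear edge',(110,337)),('crown front edge',(110,176)),('other tab?',(178,180))]:
    w=world('w10',*A(*p)); print(n,w.round(4),((w[:2]-E0)@u*1000).round(1))
for q in [(164,227),(163,226)]: print('other',world('sc10',*q).round(4),world('scene0',*q).round(4))
for q in [(405,109)]: print('other side',world('s10',*q).round(4),world('side0',*q).round(4))
"
```

```text
tab front [0.5078 0.2242 0.2744] 169.9
tab mid [0.5093 0.2151 0.2756] 160.7
tab back [0.5109 0.2055 0.2752] 151.0
crown FL [0.4943 0.2256 0.2415] 173.5
crown BL [0.4982 0.1995 0.2417] 147.2
crown FR [0.5209 0.2299 0.2411] 173.4
crown BR [0.5257 0.2033 0.241 ] 146.4
tabL [0.5042 0.2146 0.2771] 161.0
tabR [0.5147 0.216  0.2758] 160.8
crown rear edge [0.4986 0.1973 0.2424] 144.9
crown front edge [0.494  0.2282 0.2417] 176.2
other tab? [0.5066 0.2317 0.2605] 177.5
other [ 0.5499 -0.2584  0.2704] [ 0.5508 -0.2584  0.2712]
other [ 0.5455 -0.2596  0.2693] [ 0.5462 -0.2596  0.2699]
other side [0.2848 0.1957 0.6171] [ 0.5468 -0.2575  0.2701]
```

Crown top measures 0.241–0.242 m at all four corners, which is flat and at seat height. Its rear edge is at the lip, the pusher is touching its front, and the other carrier hasn't moved.

```bash
python3 -c "
from h import *
print(ctrl.sign_off()); print(ctrl.get_state()['time'])"
```

```text
the job is handed in; nothing more can be done
None
the job is handed in; nothing more can be done
```

The carrier is off the right-hand rail and sitting flat in the keeper on the left-hand rail, held against the lip by the spring. I handed the job in shortly after the 17 s mark, with the gripper open and well clear of everything.

**What I did:**
- I gripped the tab of the carrier nearest the free end and lifted it about 22 mm over the end stop.
- I turned it about 7° to match the left-hand rail and threaded it on.
- I felt for the pusher, met it at low speed, and pushed it back about 9 mm (4 to 5 N).
- I lowered the carrier behind the lip until it touched the floor, eased it back onto the lip, then released and rose straight up.

**Last checks:**
- **Seating:** The crown top measured 0.241 to 0.242 m at all four corners; 0.242 m is expected when seated.
- **Position along the rail:** The crown's rear edge is 145 mm from the free end, and I had measured the back of the lip at 144 mm. The pusher touches the crown's front face.
- **Other carrier:** It is where it was, within about 1 mm in the scene camera. The side camera could not confirm this because the arm blocked its view.

**Disagreements:** The first scene and side camera positions differed by 5 to 11 mm across the rail, so I worked from the wrist camera. The spring push-back figure is estimated from position and wrist torque, and single force readings varied by about 0.5 to 1 N.

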